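# Hold a spring clip open around a display card's edge

### The job

On the watch counter, pick up the large spring clip by its handles and hold it squeezed wide open around the upright edge of the taller display card, level with the steel guard on that edge, so that the edge stands well inside the gaping jaws and neither face is touched: a colleague will slip the price slip in beside it. Do not shift the card stand or disturb anything else on the counter. Finish while still holding the clip there, open and still; do not let it bite or let go.

Things in the scene. Friction and masses are not known exactly. Their poses are not given: they have to be found in the camera images.
- clip: large spring clip like a clothes peg, steel jaws and black flat handles on an 11 mm pin, 108 mm long, 30 mm wide (along the pin), about 80 g. Starts lying on its side, pin upright, its middle 15 mm above the counter. Origin at the middle of the pin; x runs along the middle line to the jaw tips (x = 48 mm), handles reach back to x = -60 mm; z along the pin, up at the start.
- handles (a point): point on the clip's middle line between the handles, 40 mm behind the pin: where to squeeze. Shut, the handles splay, here about 43 mm apart over the outsides, 55 mm at their ends. About 10 N here squeezes them to the stop: parallel, about 23 mm apart, jaws wide open; a firmer grip changes nothing more. Let go, it springs shut. Axes as the clip's.
- jaw_left (a point): inner tip of the jaw on the clip's +y side; 1 mm off the middle line when shut, about 14 mm when open to the stop.
- jaw_right (a point): inner tip of the jaw on the clip's -y side, likewise. Open to the stop, the tips are about 29 mm apart.
- tall_stand: loose weighted card stand (about 0.55 kg): steel base 100 x 80 x 10 mm and the taller card, upright, 110 mm wide (along x), 3 mm thick (y), top 165 mm above the counter. Origin at the base's underside, below the card's middle. x runs along the card from the guarded edge (x = -55 mm, 10 mm beyond the base, roughly facing the robot) to the far edge; z up.
- guard (a point): middle of the grey steel guard (30 mm tall, 12 mm deep, 4 mm thick, wrapped flush round the card's edge): a point on the edge line, 130 mm above the counter, 35 mm below the card's top. Axes as the tall stand's: x points from the edge into the card.
- small_clip: a much smaller clip (48 mm long, 18 mm wide) of the same make, lying on its side; origin at its middle, 9 mm above the counter. Leave alone.
- short_stand: a card stand like the tall one, but its card ends 85 mm above the counter and has no edge guard; origin at the centre of the underside of its base. Leave alone.
- cushion: soft-looking grey watch cushion, 55 x 75 x 45 mm, origin at its underside. Leave alone.
- ring_box: small blue ring box, 50 x 50 x 43 mm, origin at its underside. Leave alone.
- watch: steel wrist watch standing on the side of its round bracelet, 64 mm across, about 36 mm high, origin at the underside. Leave alone.
- loupe: black eyepiece magnifier, 34 mm across, 32 mm high, origin at its underside. Leave alone.
- driver: small black-handled screwdriver, 140 mm long, lying. Leave alone.
Not all that is in view belongs to the job. What is shaped like the clip but pink or purple is not meant.

How it is judged (in metres and radians):
On the way:
1. the large clip is lifted off the counter in the gripper (height (world z) of clip above 0.06 m and contact force between the fingers and clip above 1 N), for 0.2 s.
At the end, for the whole second after the job is handed in: Fingers hold the still clip, jaw tips over 18 mm apart; the guarded edge is 8 to 42 mm ahead of the pin, within 10 mm of the middle line, 20 mm of the guard's level and 0.35 rad of the card's line; clip and arm touch neither card nor stand, which stands upright within 20 mm of its start (distance between jaw_left and jaw_right above 0.018 m and x of guard in the frame of clip between 0.008 and 0.042 m and y of guard in the frame of clip between -0.01 and 0.01 m and z of guard in the frame of clip between -0.02 and 0.02 m and angle between the x axis of clip and the x axis of tall_stand, either way round below 0.35 rad and angle between the z axis of clip and the z axis of tall_stand, either way round below 0.35 rad and contact force between the fingers and clip above 2 N and contact force between each of clip, the arm and tall_stand below 0.3 N and linear speed of clip below 0.02 m/s and distance of tall_stand from where it was at the start of the episode below 0.02 m and angle between tall_stand's own z axis and vertical below 0.05 rad); the arm keeps its last pose, push and grip.
It fails at once if the tall card's stand is shifted by more than 20 mm or tipped (distance of tall_stand from where it was at the start of the episode above 0.02 m or angle between tall_stand's own z axis and vertical above 0.2 rad).
It fails at once if another thing on the counter is moved by more than 30 mm (distance of any of small_clip, short_stand, cushion, ring_box, watch, loupe, driver from where it was at the start of the episode above 0.03 m).
It also fails if it takes over 35 s, if anything falls off the work surface, if the arm or the gripper's body presses on something with over 40 N, if the wrist force passes 120 N, or if a joint passes its speed limit or range.

### The arm

A 7-joint arm with a two-finger parallel gripper is mounted at the origin on the work surface. World frame = base frame: x ahead of the robot, y to its left, z up, the work surface at z = 0. Lengths are in mm, angles in degrees, forces in N, time in s.
With the tool pointing down it reaches from about 425 to 1025 mm from the base axis. Payload 3.6 kg.
Tool frame: the origin (TCP) lies at the very end of the fingers, on their centre line; the grasp point (between the pads) lies 19 mm behind it; z points along the fingers, x is the direction in which the jaws open and shut, and the axes are right-handed (so a half turn about z gives the same grasp; the last joint's range is limited). The gripper opens to 85 mm and grips with 20 to 120 N. Pads are 22 mm wide; open, the fingers measure 114 mm over their backs; the gripper's body (76 mm by 85 mm) begins 54 mm behind the grasp point. The pads swing forward as they close: fully open they stand 13 mm farther back than shut.
Start: joints at [64.773, 33.873, 2.773, 92.16, -1.908, 54.013, -1.931], TCP at [246.421, -681.84, 208.102] pointing down, gripper open.
Joint ranges: [-153.93, 153.93], [-27.13, 128.08], [-72.61, 78.16], [10.71, 143.7], [-87.88, 267.88], [4.46, 118.87], [-176.78, 176.78]. Speed limits (degrees/s): [147.25, 147.25, 180, 180, 180, 180, 180].

### API

Orientations are given as a 3x3 rotation matrix whose columns are the frame's x, y, z axes.
In Python, from station import sense, read_camera, calibration, close_job gives the robot as it stands.
- The arm moves only by the tool carry_out, never from a script. Its argument "series" is a list that holds one entry, the list of rows, each a list of 7 numbers: the opening in per cent of the stroke, from 0 (shut) to 100 (fully open), then the shift along the tool's x, y, z in mm, then the turn, a rotation vector about the tool's x, y, z in degrees. In form: [[[claw, x, y, z, ax, ay, az], ...]]. A call has 1 to 5 rows; each row shifts and turns the commanded pose from where the row before left it, along the tool's axes as they then stand; what a row does not reach is not made up. A row lasts 1/10 s, in which the tool goes at most 50 mm and 8.59 degrees, less where a joint would pass 70% of its speed; a pose out of reach is approached as far as the arm can. A call is refused whole if a number of a shift passes 50 or a number of a turn 8.59, either way. A call with a gripper value outside its range is refused whole. The fingers move at their own pace and stop on an object; "force" is the grip in N (left out, the last holds). Time passes only in rows, so rows that do not move let the fingers close. It gives the time, the measured TCP pose, the force and the opening at its end, in the units of the state.
- sense(): the state, without advancing time (a new reading comes with each control period).
- read_camera(name): name is "side" or "top" or "wrist"; returns the picture (400x640x3 uint8, red, green, blue); there is no depth.
- calibration(name): a dict with "fovy" (degrees; the focal length in pixels is half the picture's height over the tangent of half this angle, whatever the lens; pixels are square), "cx", "cy" (the principal point, pixels), "origin" and "attitude" of the camera in the world. Camera axes: x right, y down, z forward; pixel columns grow to the right and rows downward; lengths in mm; the calibration is good to about 2 mm. A picture is of the moment at which its call begins: read the wrist's pose just before it. calibration takes no time and is no camera call; for the wrist camera it gives the pose at the moment of the call.
- close_job(): hands the job in, once; it reports no verdict.
The state is a dict: "clock": time; "qpos": joint angles; "qd": joint speeds; "tau": joint torques, N m; "position": TCP position; "tool_rot": TCP orientation; "wrist_force": force on the tool from outside, world axes, zero at the start; "moment": the same for the moment, N m; "finger_gap": finger opening in mm.
Only numpy, scipy, OpenCV 4.12 (cv2) and the standard library are available. Lean on these libraries where they do the work, as an engineer would, in place of code of your own. Each camera call takes 0.05 s, during which the arm holds its last target.

## Working session

There is one attempt and no reset: what is moved stays moved. The work goes in short steps, Python scripts to look and compute and a tool call to move; the robot and the scene stay as the last step left them, time stands still between calls to the robot, and variables do not carry over. Pictures are saved under pics/ and viewed, and the job is handed in when it is done.

Besides the shell and the picture viewer there is one more tool, called after "Request:" as name(argument=value, ...) on one line, values as JSON. carry_out: Moves the arm, as the interface text tells. Its arguments: {"type":"object","properties":{"series":{"type":"array"},"force":{"type":"number"}},"required":["series"]}

```bash
mkdir -p pics; ls; python3 - <<'E'
from station import *
import cv2
s=sense(); print(s['clock'],s['position'],s['tool_rot'],s['finger_gap'])
for n in ['side','top','wrist']:
    c=calibration(n); print(n,c)
    cv2.imwrite(f'pics/{n}0.png',read_camera(n)[:,:,::-1])
E
```

```text
pics
0.0 [ 246.13907225 -680.9883562   206.94390724] [[ 3.39949480e-01 -9.40443301e-01 -8.64925604e-04]
 [-9.40441021e-01 -3.39950563e-01  2.07372397e-03]
 [-2.24425177e-03  1.08450131e-04 -9.99997476e-01]] 85.52251625480562
side {'fovy': 42.89672398196165, 'cx': 320.57694425751333, 'cy': 194.80652677449717, 'origin': array([240.80516007, 761.72509655, 860.83402659]), 'attitude': array([[-0.93943585, -0.23457255,  0.24987197],
       [-0.34241944,  0.61163968, -0.7131941 ],
       [ 0.01446414, -0.75556113, -0.65491845]])}
top {'fovy': 53.39877808311424, 'cx': 317.88107955364967, 'cy': 200.45919218411265, 'origin': array([ 338.29327813,  -46.59968124, 1160.344115  ]), 'attitude': array([[-0.00424742, -0.98729205,  0.15885958],
       [-0.99990803,  0.00214695, -0.01339145],
       [ 0.01288021, -0.15890185, -0.98721036]])}
wrist {'fovy': 61.40050548219191, 'cx': 319.1311312384189, 'cy': 198.79970529373688, 'origin': array([ 309.41732376, -660.15614775,  373.8132725 ]), 'attitude': array([[ 0.33936941, -0.90661642, -0.25074901],
       [-0.94064784, -0.32798605, -0.08721696],
       [-0.00316985,  0.26546528, -0.96411521]])}
```

View pics/side0.png

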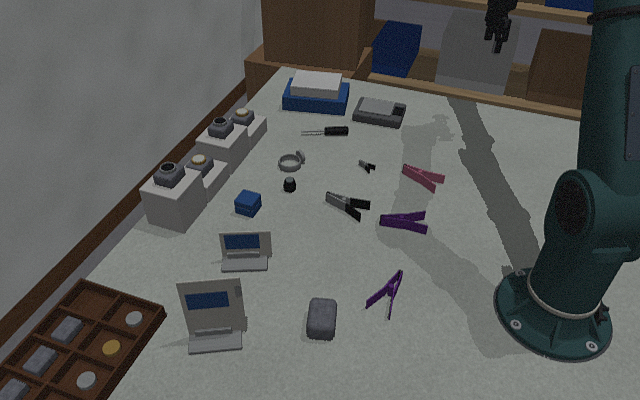

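View pics/top0.png

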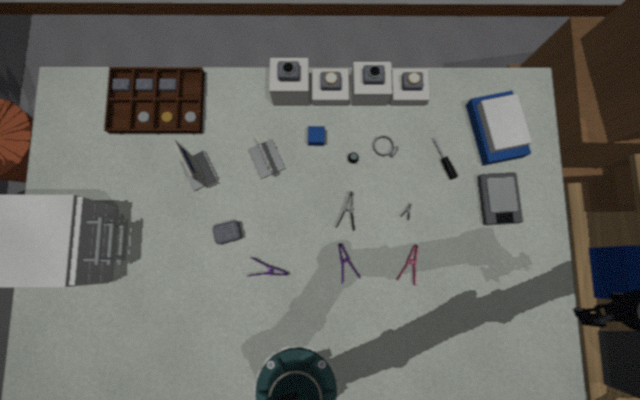

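View pics/wrist0.png

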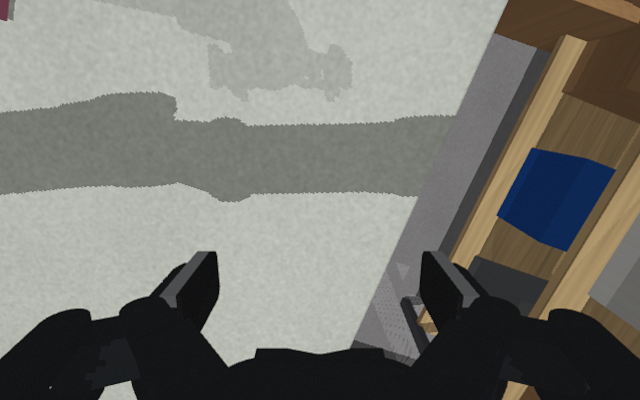

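```bash
python3 - <<'E'
import cv2,numpy as np
s=cv2.imread('pics/side0.png');t=cv2.imread('pics/top0.png')
a=cv2.resize(s[180:240,310:390],None,fx=5,fy=5,interpolation=cv2.INTER_CUBIC)
b=cv2.resize(t[180:240,310:390],None,fx=5,fy=5,interpolation=cv2.INTER_CUBIC)
c=cv2.resize(s[270:360,170:290],(400,300),interpolation=cv2.INTER_CUBIC)
d=cv2.resize(t[130:190,160:240],(400,300),interpolation=cv2.INTER_CUBIC)
cv2.imwrite('pics/crop1.png',np.vstack([np.hstack([a,b]),np.hstack([c,d])]))
E
```

```text
(no output)
```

View pics/crop1.png

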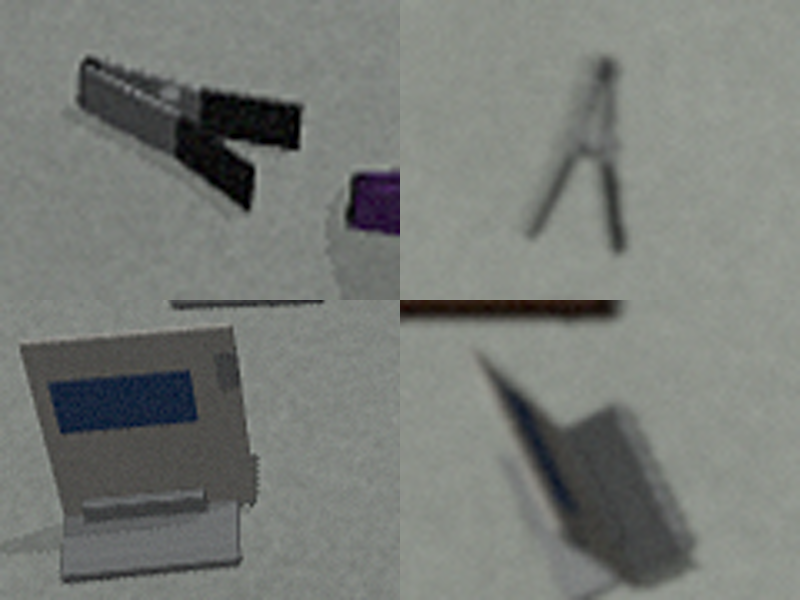

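```bash
cat > h.py <<'E'
from station import *
import numpy as np,cv2
def ray(n,p,c=None):
    c=c or calibration(n); f=200/np.tan(np.radians(c['fovy']/2))
    d=np.array([(p[0]-c['cx'])/f,(p[1]-c['cy'])/f,1]); d=c['attitude']@d
    return np.array(c['origin']),d/np.linalg.norm(d)
def onz(n,p,z,c=None):
    o,d=ray(n,p,c); return o+d*(z-o[2])/d[2]
def tri(rs):
    A=np.zeros((3,3));b=np.zeros(3)
    for o,d in rs:
        P=np.eye(3)-np.outer(d,d);A+=P;b+=P@o
    x=np.linalg.solve(A,b); return x,[np.linalg.norm((np.eye(3)-np.outer(d,d))@(x-o)) for o,d in rs]
def proj(n,X,c=None):
    c=c or calibration(n); f=200/np.tan(np.radians(c['fovy']/2))
    v=c['attitude'].T@(np.array(X)-c['origin']); return v[:2]/v[2]*f+[c['cx'],c['cy']]
def st():
    s=sense();print(round(s['clock'],2),np.round(s['position'],1),np.round(s['tool_rot'],3).tolist(),round(s['finger_gap'],1),'F',np.round(s['wrist_force'],1));return s
def snap(n,name):
    c=calibration(n);im=read_camera(n)[:,:,::-1].copy();cv2.imwrite(f'pics/{name}.png',im);np.save(f'pics/{name}.npy',np.array(c,dtype=object),allow_pickle=True);return c,im
def loadc(name): return np.load(f'pics/{name}.npy',allow_pickle=True).item()
E
python3 - <<'E'
from h import *
np.set_printoptions(precision=1,suppress=True)
print('tip',onz('top',(351,193),25),'ends',onz('top',(336,227),28),onz('top',(354,230),28))
# side: tip top corner crop(88,60)/5; handle ends top: (300,105),( 253,170)
print('tip s',onz('side',(310+88/5,180+60/5),30),'ends',onz('side',(310+300/5,180+105/5),30),onz('side',(310+253/5,180+170/5),30))
# card corners in side: crop scale 400/120
S=lambda x,y:(170+x*.3,270+(y-300)*.3)
T=lambda x,y:(160+(x-400)/5,130+(y-300)/5)
# top near? guarded edge top corner side (232,327); far top corner (20,345)
for nm,s in dict(gtop=(232,327),ftop=(20,345)).items(): print(nm,onz('side',S(*s),165))
for nm,s in dict(a=(478,350),b=(580,545)).items(): print(nm,onz('top',T(*s),165))
for p in [(62,580),(240,560),(242,505),(65,515)]: print('base',onz('side',S(*p),10))
E
```

```text
tip [ 542.7 -158.3   25. ] ends [ 443.6 -113.4   28. ] [ 434.9 -164.7   28. ]
tip s [ 545.  -159.4   30. ] ends [ 436.1 -164.8   30. ] [ 444.4 -111.5   30. ]
gtop [562.4 263.9 165. ]
ftop [659.5 313.4 165. ]
a [657.7 307.3 165. ]
b [554.5 250.2 165. ]
base [640.2 349.9  10. ]
base [552.7 303.6  10. ]
base [568.1 270.5  10. ]
base [660.7 312.5  10. ]
```

Request:
carry_out(series=[[[100,-29,-25.5,0,0,0,0],[100,-29,-25.5,0,0,0,0],[100,-29,-25.5,0,0,0,0],[100,-29,-25.5,0,0,0,0],[100,-29,-25.5,0,0,0,0]]], force=40)

```text
clock: 0.65
position: [317.4, -500.4, 207.9]
tool_rot: [[0.34, -0.94, -0.0], [-0.94, -0.34, 0.0], [-0.0, 0.0, -1.0]]
wrist_force: [0.4, 0.1, -0.0]
finger_gap: 85.5
```

Request:
carry_out(series=[[[100,-29,-25.5,0,0,0,0],[100,-29,-25.5,0,0,0,0],[100,-29,-25.5,0,0,0,0],[100,-29,-25.5,0,0,0,0],[100,-29,-25.5,0,0,0,0]]])

```text
clock: 1.15
position: [387.9, -320.9, 208.1]
tool_rot: [[0.34, -0.941, -0.0], [-0.941, -0.34, 0.0], [-0.0, 0.0, -1.0]]
wrist_force: [0.3, -0.3, 0.3]
finger_gap: 85.6
```

Request:
carry_out(series=[[[100,-29,-25.5,0,0,0,0],[100,-29,-25.5,0,0,0,0],[100,-29,-25.5,0,0,0,0],[100,-29,-25.5,0,0,0,0],[100,-29,-25.5,0,0,0,0]]])

```text
clock: 1.65
position: [458.5, -141.2, 208.1]
tool_rot: [[0.34, -0.94, -0.0], [-0.94, -0.34, -0.0], [0.0, 0.0, -1.0]]
wrist_force: [0.4, -0.2, 0.0]
finger_gap: 85.5
```

Request:
carry_out(series=[[[100,0,0,0,0,0,8],[100,0,0,0,0,0,8],[100,0,0,0,0,0,8],[100,0,0,0,0,0,6.7],[100,0,0,0,0,0,0]]])

```text
clock: 2.15
position: [458.1, -142.6, 208.0]
tool_rot: [[-0.187, -0.982, -0.0], [-0.982, 0.187, -0.0], [0.0, 0.0, -1.0]]
wrist_force: [-0.3, -0.6, -1.0]
finger_gap: 85.5
```

```bash
python3 - <<'E'
from h import *
st(); snap('wrist','w1')
E
```

```text
2.15 [ 458.1 -142.6  208. ] [[-0.187, -0.982, -0.0], [-0.982, 0.187, -0.0], [0.0, 0.0, -1.0]] 85.5 F [-0.3 -0.6 -1. ]
```

View pics/w1.png

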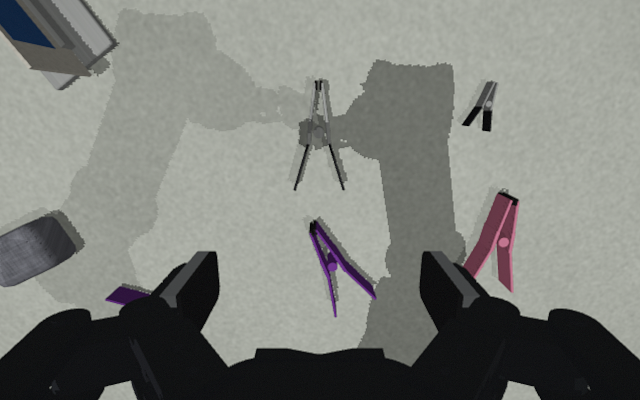

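```bash
python3 - <<'E'
from h import *
np.set_printoptions(precision=1,suppress=True)
c=loadc('w1')
for p in [(295,190),(344,189),(319,80),(315,222),(303,146),(334,146)]: print(p,onz('wrist',p,30,c),onz('wrist',p,0,c))
print(proj('wrist',(458,-142.6,15),c), proj('wrist',sense()['position'],c))
# clip heights via two views: tip/ends in top+side+wrist
f=lambda *r:tri(r)
print(tri([ray('wrist',(295,190),c),ray('side',(310+253/5,180+170/5))]))
print(tri([ray('wrist',(344,189),c),ray('side',(310+60,180+21))]))
print(tri([ray('wrist',(317,80),c),ray('side',(310+88/5,180+12))]))
im=cv2.imread('pics/w1.png');cv2.imwrite('pics/w1c.png',cv2.resize(im[60:240,240:400],None,fx=3.3,fy=3.3,interpolation=cv2.INTER_CUBIC))
E
```

```text
(295, 190) [ 444.9 -115.4   30. ] [ 438.  -111.8    0. ]
(344, 189) [ 436.2 -166.3   30. ] [ 428.6 -167.1    0. ]
(319, 80) [ 547.8 -160.8   30. ] [ 549.8 -161.2    0. ]
(315, 222) [ 405.9 -129.3   30. ] [ 395.6 -126.9    0. ]
(303, 146) [ 488.5 -132.9   30. ] [ 485.4 -130.8    0. ]
(334, 146) [ 482.5 -163.9   30. ] [ 478.9 -164.5    0. ]
[318.1 170.5] [316.6 237.7]
(array([ 444.7, -114.8,   27.1]), [np.float64(0.4968595341941428), np.float64(0.49685953419402196)])
(array([ 436.2, -166.2,   28.9]), [np.float64(0.26714213684768284), np.float64(0.26714213684771204)])
(array([ 546.6, -159.4,   29.8]), [np.float64(1.5696034082612405), np.float64(1.5696034082611694)])
```

View pics/w1c.png

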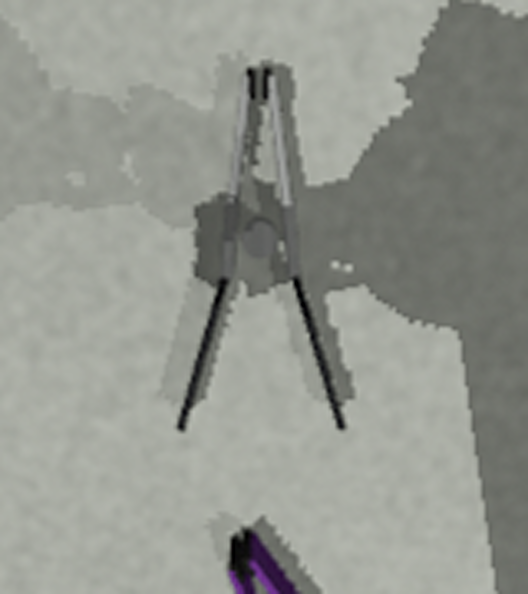

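Request:
carry_out(series=[[[100,1.5,-2.4,35,0,0,0],[100,0,0,40,0,0,0],[100,0,0,40,0,0,0],[100,0,0,30,0,0,0],[100,0,0,0,0,0,0]]])

```text
clock: 2.7
position: [457.5, -143.9, 60.0]
tool_rot: [[-0.186, -0.983, -0.008], [-0.983, 0.186, 0.002], [-0.001, 0.008, -1.0]]
wrist_force: [0.0, 0.4, 0.1]
finger_gap: 85.3
```

Request:
carry_out(series=[[[100,0,0,18,0,0,0],[100,0,0,18,0,0,0],[100,0,0,15,0,0,0],[100,0,0,6,0,0,0],[100,0,0,0,0,0,0]]])

```text
clock: 3.2
position: [460.8, -144.7, 6.6]
tool_rot: [[-0.187, -0.982, 0.0], [-0.982, 0.187, 0.0], [-0.0, -0.0, -1.0]]
wrist_force: [0.6, 0.4, 0.1]
finger_gap: 85.2
```

```bash
python3 - <<'E'
from h import *
st(); snap('wrist','w2');c,im=snap('side','s2');cv2.imwrite('pics/s2c.png',cv2.resize(im[120:260,280:440],None,fx=4,fy=4,interpolation=cv2.INTER_CUBIC))
E
```

```text
3.2 [ 460.8 -144.7    6.6] [[-0.187, -0.982, 0.0], [-0.982, 0.187, 0.0], [-0.0, -0.0, -1.0]] 85.2 F [0.6 0.4 0.1]
```

View pics/w2.png

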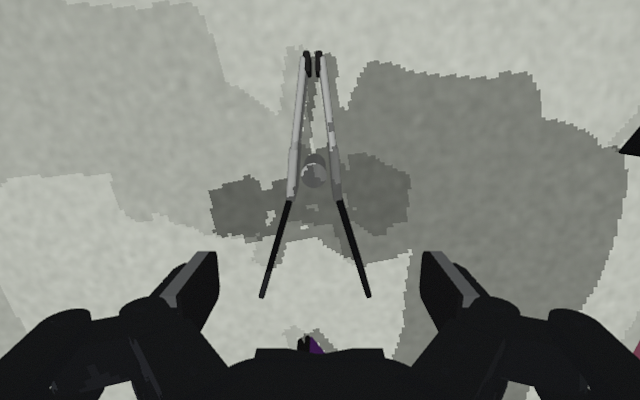

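View pics/s2c.png

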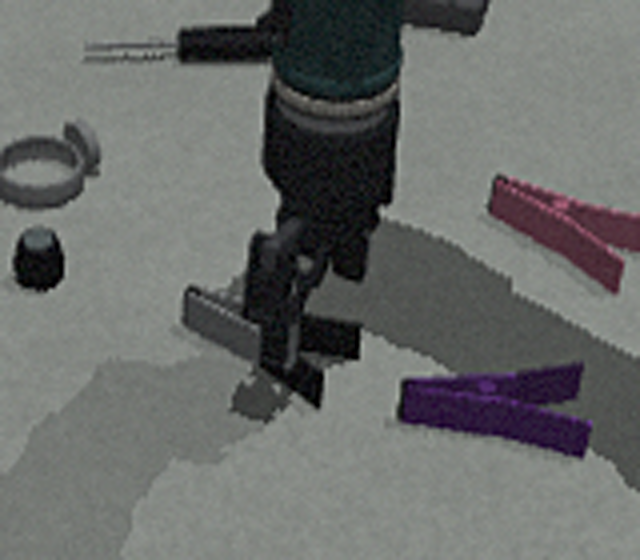

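Fingers straddle the handles in the middle. Closing with 40 N.

Request:
carry_out(series=[[[0,0,0,0,0,0,0],[0,0,0,0,0,0,0],[0,0,0,0,0,0,0],[0,0,0,0,0,0,0],[0,0,0,0,0,0,0]]], force=40)

```text
clock: 3.8
position: [459.7, -147.3, 7.0]
tool_rot: [[-0.19, -0.982, -0.0], [-0.982, 0.19, -0.003], [0.003, -0.0, -1.0]]
wrist_force: [-4.1, -7.7, 11.7]
finger_gap: 12.4
```

Request:
carry_out(series=[[[0,0,0,0,0,0,0],[0,0,0,0,0,0,0],[0,0,0,0,0,0,0],[0,0,0,0,0,0,0]]])

```text
clock: 4.2
position: [460.0, -147.0, 6.8]
tool_rot: [[-0.19, -0.982, 0.0], [-0.982, 0.19, -0.002], [0.002, -0.001, -1.0]]
wrist_force: [-1.0, -4.5, 7.1]
finger_gap: -0.1
```

```bash
python3 - <<'E'
from h import *
st(); snap('wrist','w3')
E
```

```text
4.2 [ 460.  -147.     6.8] [[-0.19, -0.982, 0.0], [-0.982, 0.19, -0.002], [0.002, -0.001, -1.0]] -0.1 F [-1.  -4.5  7.1]
```

View pics/w3.png

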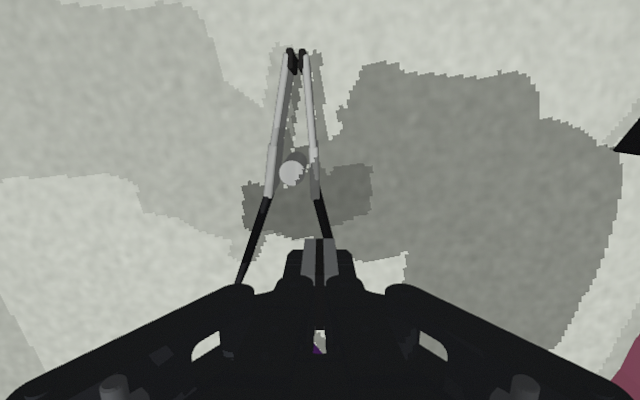

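```bash
python3 - <<'E'
from h import *
c,im=snap('side','s3');a=cv2.resize(im[170:240,310:390],None,fx=7,fy=7,interpolation=cv2.INTER_CUBIC)
cv2.imwrite('pics/s3c.png',a)
im=cv2.imread('pics/w3.png');cv2.imwrite('pics/w3c.png',cv2.resize(im[30:330,200:400],None,fx=2,fy=2,interpolation=cv2.INTER_CUBIC))
E
```

```text
(no output)
```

View pics/s3c.png

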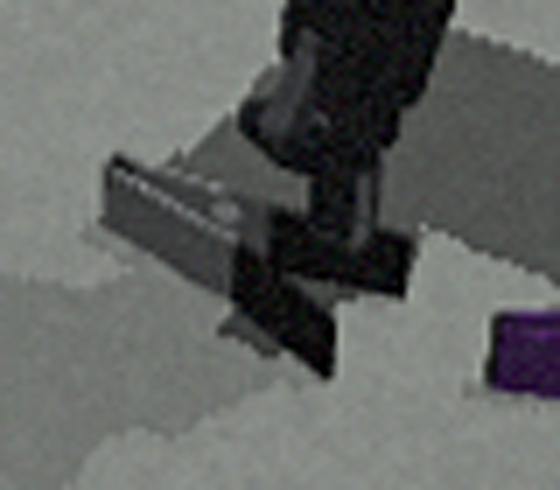

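View pics/w3c.png

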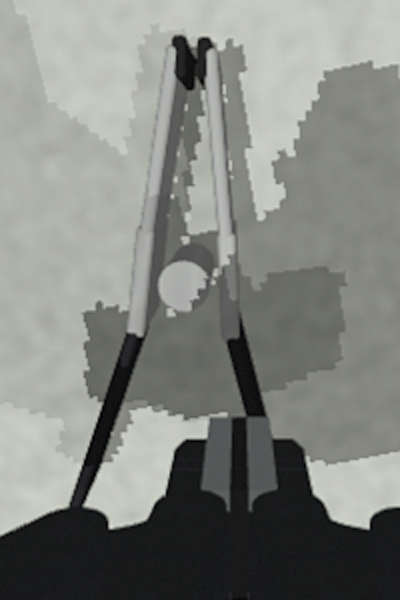

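```bash
python3 - <<'E'
from h import *
np.set_printoptions(precision=1,suppress=True)
R=sense()['tool_rot']
P=np.array([460.8,-144.7,6.6])
for z in [6.6,15,20,30]:
    for s in (43,55): 
        for w in (-11,11):
            X=P-R[:,0]*s+R[:,1]*w; X[2]=z; print('s2 left finger',s,w,z,(proj('side',X)-[280,120])*4)
P=np.array([460,-147,6.8]);c=loadc('w3')
for z in [6.8,15,25,30,35,45]:
    X=P.copy();X-=R[:,1]*11;X[2]=z;print('w3',z,(proj('wrist',X,c)-[200,30])*2)
E
```

```text
s2 left finger 43 -11 6.6 [260.7 397.2]
s2 left finger 43 11 6.6 [292.6 410.5]
s2 left finger 55 -11 6.6 [251.1 408.8]
s2 left finger 55 11 6.6 [283.2 422.3]
s2 left finger 43 -11 15 [261.3 387.1]
s2 left finger 43 11 15 [293.4 400.4]
s2 left finger 55 -11 15 [251.7 398.8]
s2 left finger 55 11 15 [283.9 412.2]
s2 left finger 43 -11 20 [261.7 381.1]
s2 left finger 43 11 20 [293.9 394.4]
s2 left finger 55 -11 20 [252.1 392.7]
s2 left finger 55 11 20 [284.4 406.2]
s2 left finger 43 -11 30 [262.5 368.9]
s2 left finger 43 11 30 [294.8 382.2]
s2 left finger 55 -11 30 [252.8 380.6]
s2 left finger 55 11 30 [285.3 394. ]
w3 6.8 [233.1 376.3]
w3 15 [232.9 386.8]
w3 25 [232.7 401.1]
w3 30 [232.5 409. ]
w3 35 [232.4 417.3]
w3 45 [232.  435.7]
```

```bash
python3 - <<'E'
from h import *
im=cv2.imread('pics/s2.png');cv2.imwrite('pics/s2d.png',cv2.resize(im[170:240,310:390],None,fx=8,fy=8,interpolation=cv2.INTER_CUBIC))
E
```

```text
(no output)
```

View pics/s2d.png

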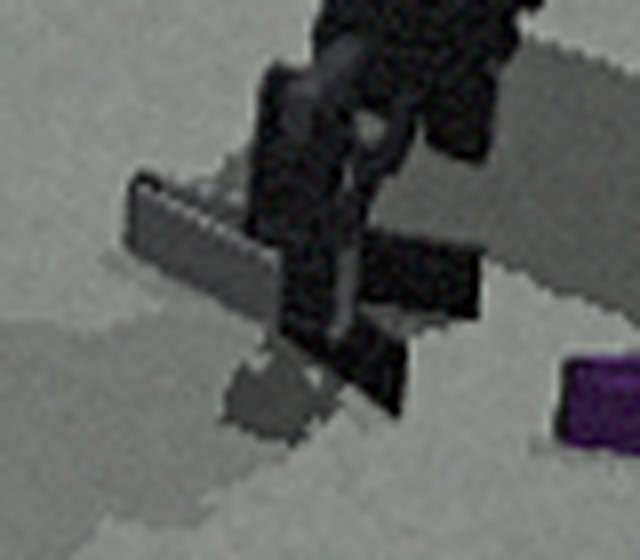

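Request:
carry_out(series=[[[0,0,0,-10,0,0,0],[0,0,0,-25,0,0,0],[0,0,0,-25,0,0,0],[0,0,0,0,0,0,0]]])

```text
clock: 4.7
position: [462.4, -144.8, 68.9]
tool_rot: [[-0.187, -0.982, 0.005], [-0.982, 0.187, -0.001], [-0.0, -0.006, -1.0]]
wrist_force: [-0.1, 0.3, 0.2]
finger_gap: -0.2
```

```bash
python3 - <<'E'
from h import *
st(); snap('wrist','w4');c,im=snap('side','s4');cv2.imwrite('pics/s4c.png',cv2.resize(im[140:240,310:390],None,fx=6,fy=6,interpolation=cv2.INTER_CUBIC))
P=sense()['position'];print(proj('side',P),(proj('side',P)-[310,140])*6,proj('wrist',P))
E
```

```text
4.7 [ 462.4 -144.8   68.9] [[-0.187, -0.982, 0.005], [-0.982, 0.187, -0.001], [-0.0, -0.006, -1.0]] -0.2 F [-0.1  0.3  0.2]
[358.96513817 192.37836756] [293.79082904 314.27020537] [316.55415405 237.72780246]
```

View pics/w4.png

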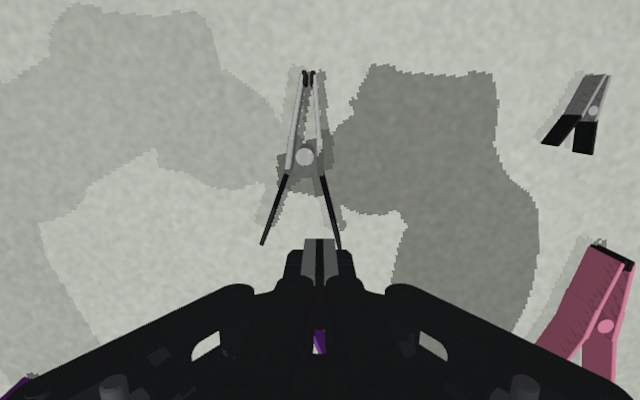

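View pics/s4c.png

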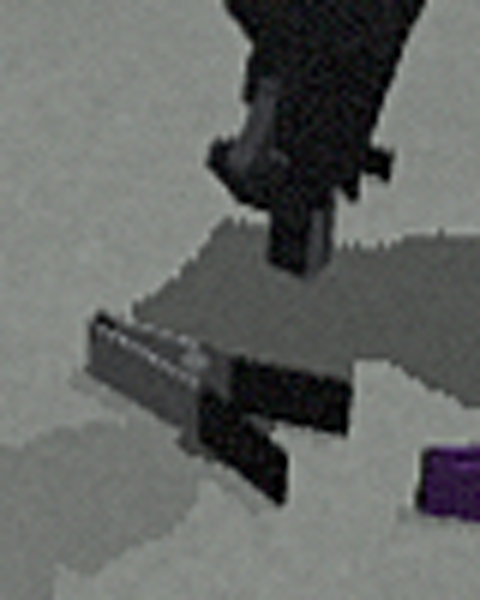

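```bash
python3 - <<'E'
from h import *
np.set_printoptions(precision=1,suppress=True)
c=loadc('w4')
# lower front corner, left & right : side bottom outline (272,262)-(305,278)-(330,262)
S=lambda x,y:(310+x/6,140+y/6)
for s in [(272,262),(305,278),(290,270)]:
  for w in [(319,240),(303,240)]:
    print(s,w,tri([ray('side',S(*s)),ray('wrist',w,c)]))
# clip now
for p in [(263,244),(339,247),(308,72),(305,157)]: print(p,onz('wrist',p,30,c))
im=cv2.imread('pics/w4.png');cv2.imwrite('pics/w4c.png',cv2.resize(im[50:280,220:400],None,fx=2.6,fy=2.6,interpolation=cv2.INTER_CUBIC))
E
```

```text
(272, 262) (319, 240) (array([ 470.6, -146.8,   89.7]), [np.float64(1.4945271107600901), np.float64(1.4945271107601044)])
(272, 262) (303, 240) (array([ 471.2, -140.9,   93.2]), [np.float64(0.7340298563088613), np.float64(0.7340298563088347)])
(305, 278) (319, 240) (array([ 462. , -148.3,   80.7]), [np.float64(3.7314022355861294), np.float64(3.731402235586086)])
(305, 278) (303, 240) (array([ 462.8, -141.9,   84.8]), [np.float64(6.087684327153543), np.float64(6.087684327153565)])
(290, 270) (319, 240) (array([ 466. , -147.7,   85.1]), [np.float64(1.3958517415843477), np.float64(1.395851741584262)])
(290, 270) (303, 240) (array([ 466.7, -141.5,   88.9]), [np.float64(3.6900669006362365), np.float64(3.6900669006361717)])
(263, 244) [ 449.5 -106.1   30. ]
(339, 247) [ 438.1 -154.8   30. ]
(308, 72) [ 548.2 -156.    30. ]
(305, 157) [ 500.5 -144.6   30. ]
```

View pics/w4c.png

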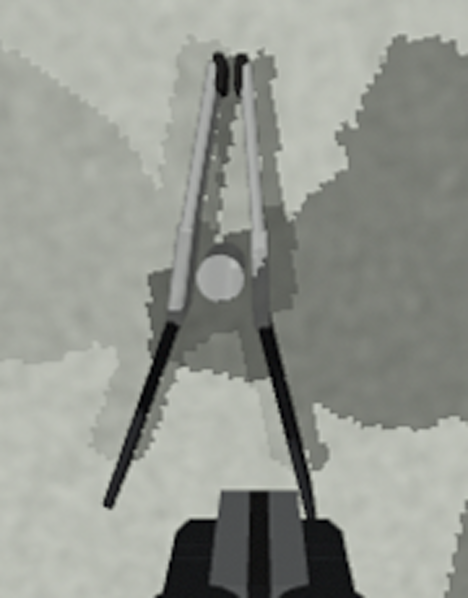

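Request:
carry_out(series=[[[100,-9.3,2.6,-10,0,0,2.8],[100,0,0,0,0,0,0],[100,0,0,0,0,0,0],[100,0,0,0,0,0,0],[100,0,0,10,0,0,0]]])

```text
clock: 5.3
position: [460.2, -135.6, 66.0]
tool_rot: [[-0.236, -0.972, 0.002], [-0.972, 0.236, -0.001], [0.0, -0.002, -1.0]]
wrist_force: [0.6, -0.7, -0.6]
finger_gap: 72.2
```

Request:
carry_out(series=[[[100,0,0,25,0,0,0],[100,0,0,25,0,0,0],[100,0,0,15,0,0,0],[100,0,0,5,0,0,0],[100,0,0,0,0,0,0]]])

```text
clock: 5.8
position: [458.8, -135.1, -5.0]
tool_rot: [[-0.236, -0.972, -0.002], [-0.972, 0.236, 0.0], [0.0, 0.002, -1.0]]
wrist_force: [-0.4, 0.4, -0.1]
finger_gap: 85.2
```

```bash
python3 - <<'E'
from h import *
st(); snap('wrist','w5');c,im=snap('side','s5')
a=cv2.resize(im[170:240,310:390],None,fx=5,fy=5,interpolation=cv2.INTER_CUBIC)
b=cv2.resize(cv2.imread('pics/w5.png'),(560,350))
cv2.imwrite('pics/m5.png',np.hstack([a[:,40:280],b]))
E
```

```text
5.8 [ 458.8 -135.1   -5. ] [[-0.236, -0.972, -0.002], [-0.972, 0.236, 0.0], [0.0, 0.002, -1.0]] 85.2 F [-0.4  0.4 -0.1]
```

View pics/m5.png

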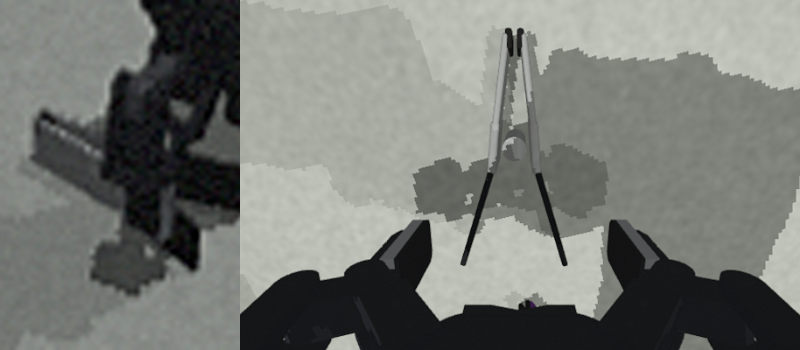

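Request:
carry_out(series=[[[100,0,-2.5,5,0,0,0],[100,0,0,5,0,0,0],[100,0,0,0,0,0,0]]])

```text
clock: 6.2
position: [462.1, -135.6, -14.1]
tool_rot: [[-0.235, -0.972, 0.0], [-0.972, 0.235, 0.0], [-0.0, -0.0, -1.0]]
wrist_force: [-0.4, -1.2, -0.2]
finger_gap: 85.2
```

Request:
carry_out(series=[[[0,0,0,0,0,0,0],[0,0,0,0,0,0,0],[0,0,0,0,0,0,0],[0,0,0,0,0,0,0],[0,0,0,0,0,0,0]]], force=40)

```text
clock: 6.7
position: [462.4, -135.2, -12.9]
tool_rot: [[-0.235, -0.972, 0.001], [-0.972, 0.235, 0.0], [-0.001, -0.001, -1.0]]
wrist_force: [-1.2, 0.0, 9.6]
finger_gap: 15.3
```

```bash
python3 - <<'E'
from h import *
st(); snap('wrist','w6');c,im=snap('side','s6')
a=cv2.resize(im[170:240,310:390],None,fx=5,fy=5,interpolation=cv2.INTER_CUBIC)
b=cv2.resize(cv2.imread('pics/w6.png'),(560,350))
cv2.imwrite('pics/m6.png',np.hstack([a[:,40:280],b]))
E
```

```text
6.7 [ 462.4 -135.2  -12.9] [[-0.235, -0.972, 0.001], [-0.972, 0.235, 0.0], [-0.001, -0.001, -1.0]] 15.3 F [-1.2  0.   9.6]
```

View pics/m6.png

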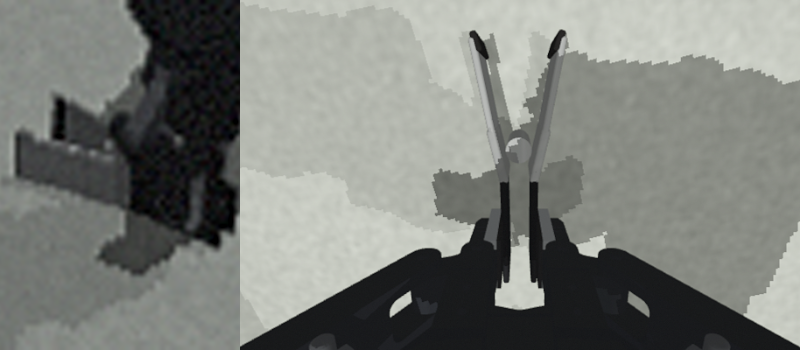

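Request:
carry_out(series=[[[0,0,0,0,0,0,0],[0,0,0,-1,0,0,0],[0,0,0,-2,0,0,0],[0,0,0,-7,0,0,0],[0,0,0,-10,0,0,0]]])

```text
clock: 7.3
position: [461.4, -135.6, 6.3]
tool_rot: [[-0.236, -0.972, -0.001], [-0.972, 0.236, 0.0], [0.0, 0.001, -1.0]]
wrist_force: [0.3, -0.3, 0.1]
finger_gap: 15.0
```

```bash
python3 - <<'E'
from h import *
st(); snap('wrist','w7');c,im=snap('side','s7')
a=cv2.resize(im[170:240,310:390],None,fx=5,fy=5,interpolation=cv2.INTER_CUBIC)
b=cv2.resize(cv2.imread('pics/w7.png'),(560,350))
cv2.imwrite('pics/m7.png',np.hstack([a[:,40:280],b]))
E
```

```text
7.3 [ 461.4 -135.6    6.3] [[-0.236, -0.972, -0.001], [-0.972, 0.236, 0.0], [0.0, 0.001, -1.0]] 15.0 F [ 0.3 -0.3  0.1]
```

View pics/m7.png

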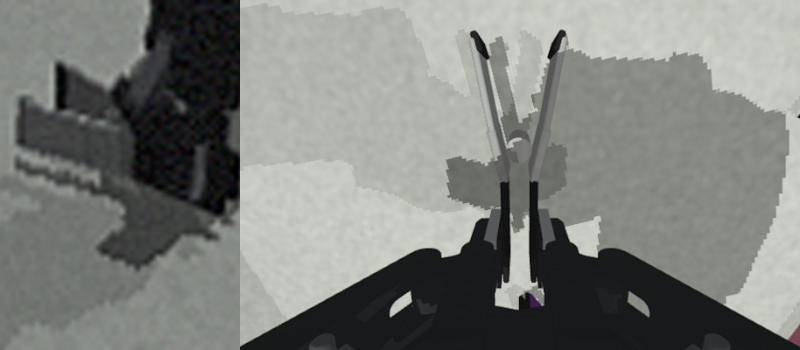

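Request:
carry_out(series=[[[0,0,0,-30,0,0,0],[0,0,0,-45,0,0,0],[0,0,0,-48,0,0,0],[0,0,0,-48,0,0,0],[0,0,0,-48,0,0,0]]])

```text
clock: 7.9
position: [461.1, -135.5, 227.1]
tool_rot: [[-0.236, -0.972, -0.0], [-0.972, 0.236, 0.0], [0.0, 0.0, -1.0]]
wrist_force: [1.8, -0.1, -0.6]
finger_gap: 15.2
```

Request:
carry_out(series=[[[0,-25,4,-25,0,0,0],[0,-35,5.7,0,0,0,0],[0,-40,6.5,0,0,0,0],[0,-40,6.5,0,0,0,0],[0,-40,6.5,0,0,0,0]]])

```text
clock: 8.4
position: [475.4, 47.5, 250.3]
tool_rot: [[-0.236, -0.972, 0.0], [-0.972, 0.236, -0.0], [-0.0, -0.0, -1.0]]
wrist_force: [1.3, 0.1, -0.9]
finger_gap: 15.2
```

Request:
carry_out(series=[[[0,-40,6.5,0,0,0,0],[0,-40,6.5,0,0,0,0],[0,-40,6.5,0,0,0,0],[0,-35,5.7,0,0,0,0],[0,-18.5,3,0,0,0,0]]])

```text
clock: 8.9
position: [488.7, 225.5, 250.1]
tool_rot: [[-0.231, -0.973, -0.0], [-0.973, 0.231, 0.002], [-0.002, 0.0, -1.0]]
wrist_force: [-0.3, -0.7, -0.8]
finger_gap: 15.3
```

Request:
carry_out(series=[[[0,0,0,0,0,0,-8.2],[0,0,0,0,0,0,-8.2],[0,0,0,0,0,0,-8.2],[0,0,0,0,0,0,-8.2],[0,0,0,0,0,0,-8.3]]])

```text
clock: 9.4
position: [488.9, 221.0, 249.9]
tool_rot: [[0.467, -0.885, -0.001], [-0.885, -0.467, -0.001], [0.0, 0.001, -1.0]]
wrist_force: [1.0, 0.9, -0.2]
finger_gap: 15.2
```

Request:
carry_out(series=[[[0,0,0,0,0,0,0],[0,0,0,0,0,0,0]]])

```text
clock: 9.6
position: [489.2, 221.0, 250.0]
tool_rot: [[0.458, -0.889, -0.0], [-0.889, -0.458, -0.0], [0.0, 0.001, -1.0]]
wrist_force: [-0.2, 0.0, -1.2]
finger_gap: 15.4
```

```bash
python3 - <<'E'
from h import *
st(); snap('wrist','w8');snap('side','s8');snap('top','t8')
E
```

```text
9.6 [489.2 221.  250. ] [[0.458, -0.889, -0.0], [-0.889, -0.458, -0.0], [0.0, 0.001, -1.0]] 15.4 F [-0.2  0.  -1.2]
```

View pics/w8.png

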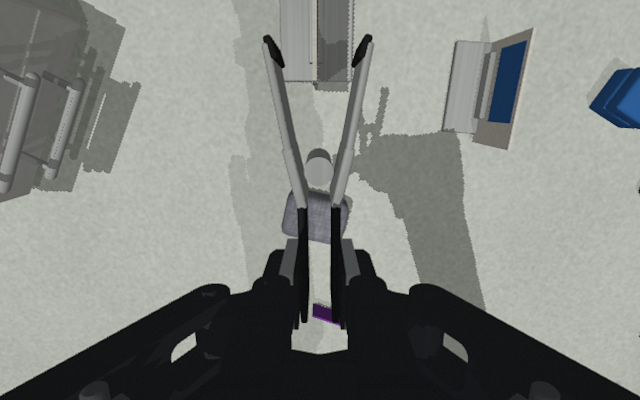

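View pics/s8.png

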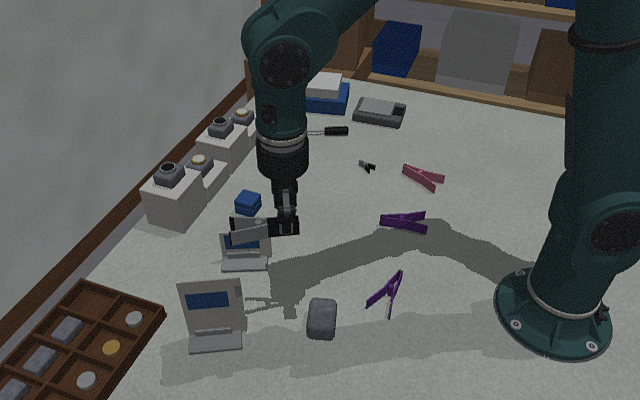

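```bash
python3 - <<'E'
from h import *
im=cv2.imread('pics/w8.png');a=cv2.resize(im[0:115,260:380],None,fx=5,fy=5,interpolation=cv2.INTER_CUBIC)
cv2.imwrite('pics/w8c.png',a)
im=cv2.imread('pics/s8.png');a=cv2.resize(im[270:360,170:290],None,fx=6,fy=6,interpolation=cv2.INTER_CUBIC)
cv2.imwrite('pics/s8c.png',a)
E
```

```text
(no output)
```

View pics/w8c.png

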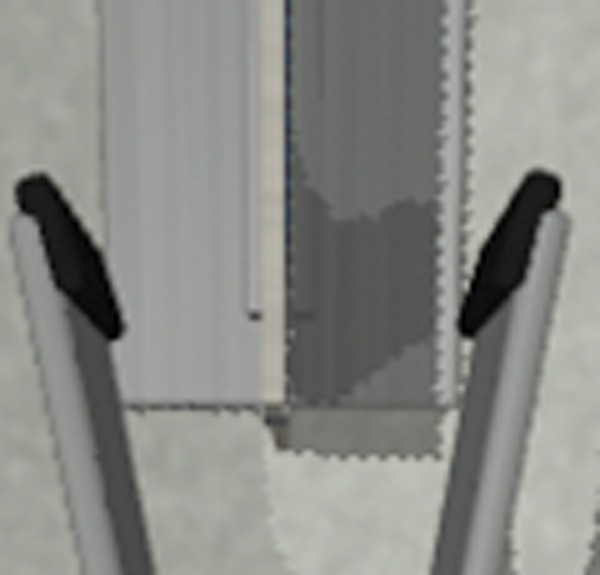

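View pics/s8c.png

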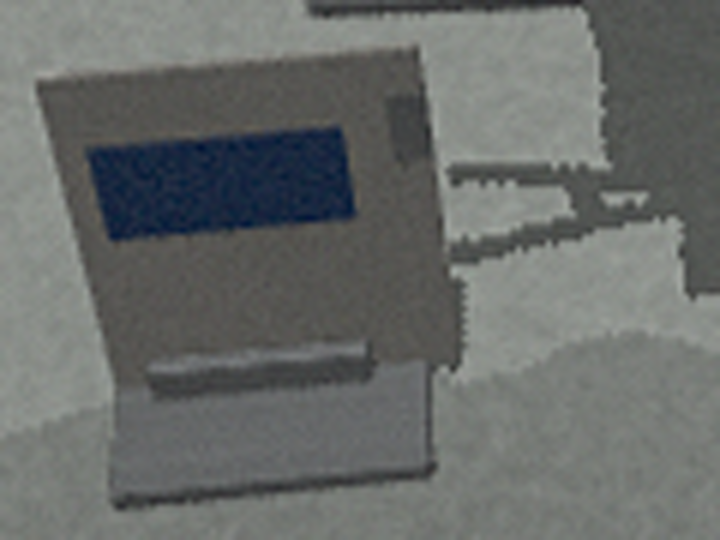

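```bash
python3 - <<'E'
from h import *
np.set_printoptions(precision=1,suppress=True)
c=loadc('w8')
S=lambda x,y:(170+x/6,270+y/6)
W=lambda x,y:(260+x/5,y/5)
tc=tri([ray('side',S(417,48)),ray('wrist',W(273,404),c)]);print('top corner',tc)
tc2=tri([ray('side',S(417,48)),ray('top',(160+180/5,130+245/5)),ray('wrist',W(273,404),c)]);print(tc2)
z=tc[0][2]
e=onz('wrist',W(273,404),165,c); f=onz('wrist',W(275,5),165,c); d=f-e; print('edge@165',e,f,'yaw',np.degrees(np.arctan2(d[1],d[0])))
print('far top side',onz('side',S(38,82),165),'near',onz('side',S(417,48),165))
# guard rows: edge line vertical at e -> which z do side rows correspond to
for s in [(423,93),(433,158),(428,127)]:
    o,dr=ray('side',S(*s)); t=((e-o)[:2]@dr[:2])/(dr[:2]@dr[:2]); print('guard z',o+t*dr)
# clip in tool frame
s=sense();R=np.array(s['tool_rot']);P=np.array(s['position'])
for p in [W(33,185),W(545,185),W(60,575),(319,152),(319,168),(304,210),(337,210)]:
    X=onz('wrist',p,250+28+15,c); print('clip pt',p,R.T@(X-P))
im=cv2.imread('pics/w8.png');cv2.imwrite('pics/w8d.png',cv2.resize(im[20:340,240:400],None,fx=3,fy=1.8,interpolation=cv2.INTER_CUBIC))
im=cv2.imread('pics/s8.png');cv2.imwrite('pics/s8d.png',cv2.resize(im[180:250,220:310],None,fx=8,fy=8,interpolation=cv2.INTER_CUBIC))
E
```

```text
top corner (array([563.3, 261.6, 162.4]), [np.float64(0.660033985073946), np.float64(0.6600339850737142)])
(array([562.3, 257.8, 154.5]), [np.float64(4.734486091016114), np.float64(6.7277928922169), np.float64(3.967457173527911)])
edge@165 [562.6 261.2 165. ] [607.5 283.9 165. ] yaw 26.73510189475628
far top side [658.8 313.5 165. ] near [562.7 263.8 165. ]
guard z [563.9 262.1 142. ]
guard z [563.6 261.9 111. ]
guard z [563.8 262.  125.9]
clip pt (266.6, 37.0) [-16.1 -88.6 -43. ]
clip pt (369.0, 37.0) [ 18.4 -88.5 -43. ]
clip pt (272.0, 115.0) [-15.3 -63.1 -43. ]
clip pt (319, 152) [  1.5 -49.9 -42.9]
clip pt (319, 168) [  1.5 -44.  -42.9]
clip pt (304, 210) [ -4.4 -27.6 -42.9]
clip pt (337, 210) [  8.3 -27.6 -42.9]
```

View pics/s8d.png

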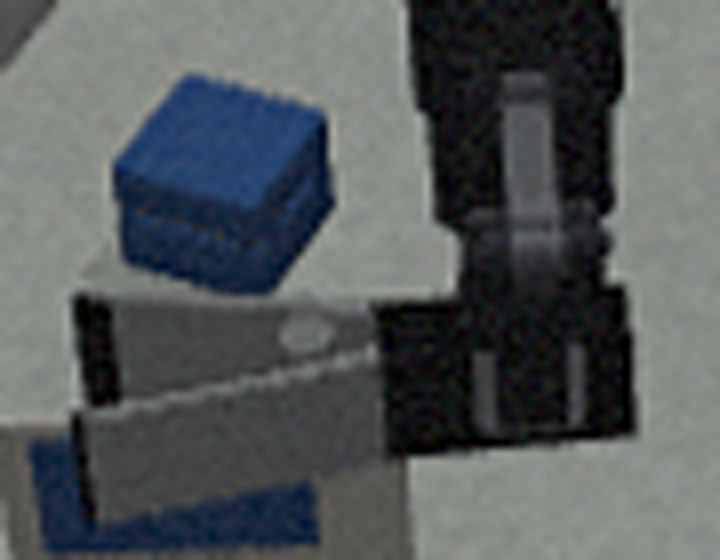

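View pics/w8d.png

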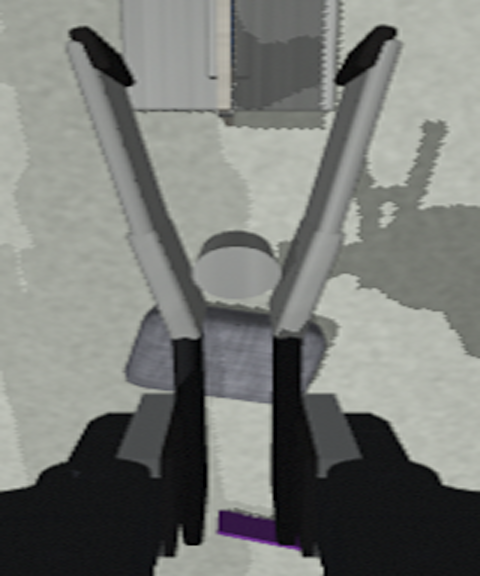

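```bash
python3 - <<'E'
from h import *
np.set_printoptions(precision=1,suppress=True)
c=loadc('w8');s=sense();R=np.array(s['tool_rot']);P=np.array(s['position'])
S=lambda x,y:(220+x/8,180+y/8)
for nm,a,b in [('nearjaw',(78,410),(266,37)),('farjaw',(80,297),(371,38)),('pin',(305,333),(319,171)),('blacktransL',(382,345),(303,208))]:
    x,r=tri([ray('side',S(*a)),ray('wrist',b,c)]);print(nm,x,np.round(r,1),R.T@(x-P))
# bottom tip of near jaw
x,_=tri([ray('side',S(78,410)),ray('wrist',(266,37),c)])
for z in (x[2],x[2]-30): print((proj('side',[x[0],x[1],z])-[220,180])*8)
E
```

```text
nearjaw [560.5 276.5 293.2] [0.1 0.1] [-16.2 -88.5 -43.1]
farjaw [577.  244.8 290. ] [0.1 0.1] [ 19.5 -88.6 -40. ]
pin [528.4 240.  292.5] [0.4 0.4] [  1.4 -43.2 -42.5]
blacktransL [512.5 238.6 293.2] [0. 0.] [ -4.7 -28.5 -43.1]
[ 77.7 410. ]
[ 93.  515.9]
```

Request:
carry_out(series=[[[0,-3.9,20,0,0,0,0],[0,0,20,0,0,0,0],[0,0,0,30,0,0,0],[0,0,0,40,0,0,0],[0,0,0,40,0,0,0]]])

```text
clock: 10.25
position: [453.0, 206.9, 139.9]
tool_rot: [[0.46, -0.888, 0.003], [-0.888, -0.46, 0.001], [0.0, -0.003, -1.0]]
wrist_force: [0.0, 0.2, -1.1]
finger_gap: 15.2
```

Request:
carry_out(series=[[[0,0,0,30,0,0,0],[0,0,0,9.5,0,0,0],[0,0,0,0,0,0,0],[0,0,0,0,0,0,0]]])

```text
clock: 10.65
position: [453.2, 207.1, 101.6]
tool_rot: [[0.461, -0.887, 0.002], [-0.887, -0.461, 0.001], [0.0, -0.002, -1.0]]
wrist_force: [0.5, -1.6, -1.4]
finger_gap: 15.0
```

```bash
python3 - <<'E'
from h import *
st(); snap('wrist','w9');c,im=snap('side','s9')
a=cv2.resize(im[250:360,160:320],None,fx=5,fy=5,interpolation=cv2.INTER_CUBIC);cv2.imwrite('pics/s9c.png',a)
E
```

```text
10.65 [453.2 207.1 101.6] [[0.461, -0.887, 0.002], [-0.887, -0.461, 0.001], [0.0, -0.002, -1.0]] 15.0 F [ 0.5 -1.6 -1.4]
```

View pics/w9.png

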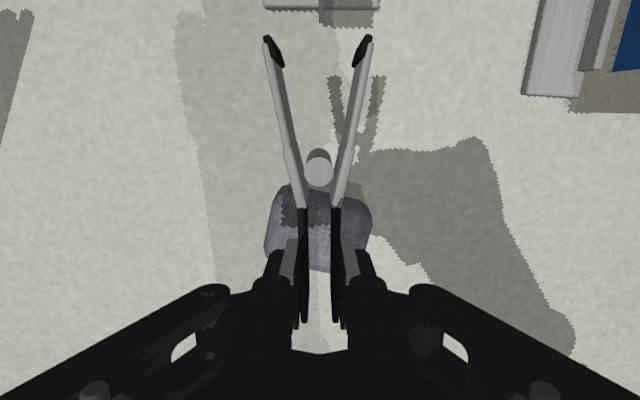

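View pics/s9c.png

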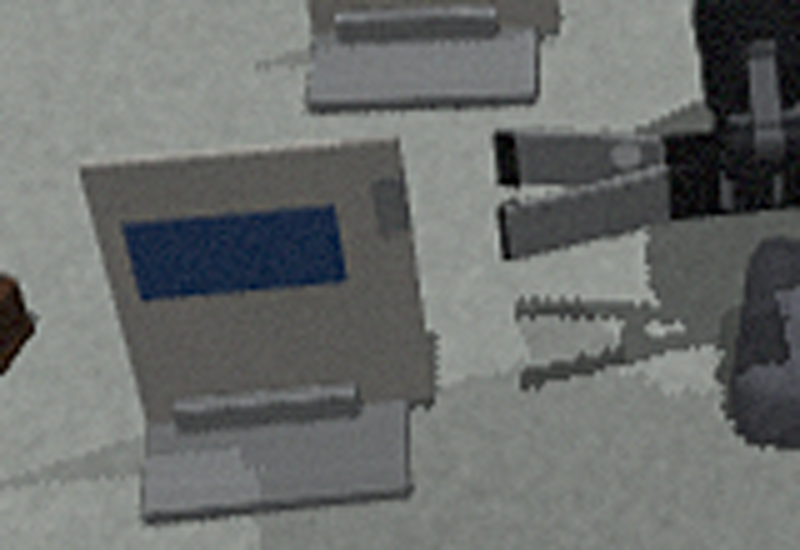

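Request:
carry_out(series=[[[0,0,-12,0,0,0,0],[0,0,-12,0,0,0,0],[0,0,-10,0,0,0,0],[0,0,0,0,0,0,0]]])

```text
clock: 11.15
position: [485.2, 223.8, 101.1]
tool_rot: [[0.461, -0.887, 0.003], [-0.887, -0.461, 0.002], [-0.0, -0.004, -1.0]]
wrist_force: [0.1, 0.7, -1.1]
finger_gap: 14.8
```

```bash
python3 - <<'E'
from h import *
st(); c,w=snap('wrist','w10');c,im=snap('side','s10')
a=cv2.resize(im[260:330,170:270],(800,560),interpolation=cv2.INTER_CUBIC);cv2.imwrite('pics/s10c.png',a)
cv2.imwrite('pics/w10c.png',cv2.resize(w[0:220,240:400],None,fx=2.7,fy=2.7,interpolation=cv2.INTER_CUBIC))
E
```

```text
11.15 [485.2 223.8 101.1] [[0.461, -0.887, 0.003], [-0.887, -0.461, 0.002], [-0.0, -0.004, -1.0]] 14.8 F [ 0.1  0.7 -1.1]
```

View pics/w10c.png

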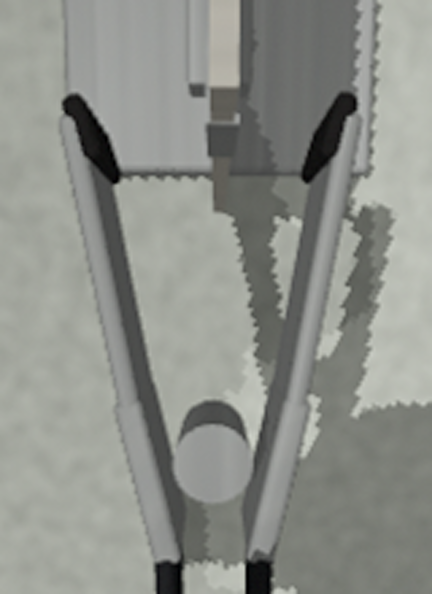

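View pics/s10c.png

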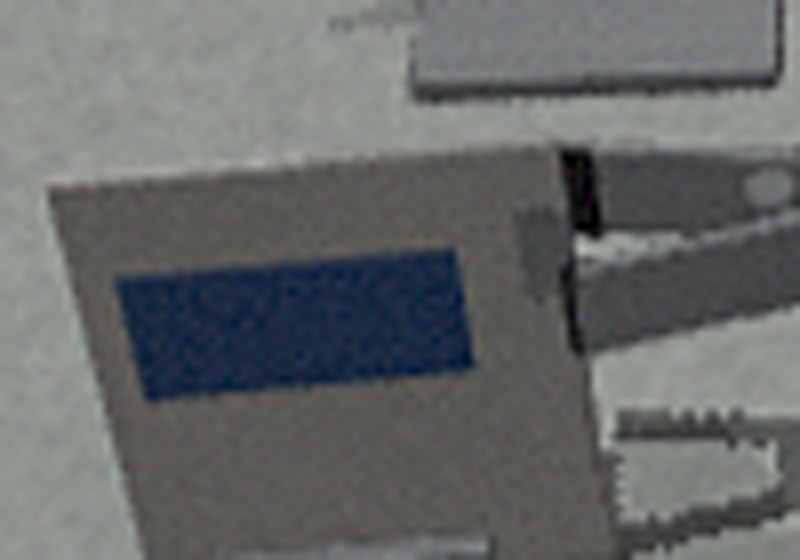

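Request:
carry_out(series=[[[0,1.3,-7,0,0,0,0],[0,0,-8,0,0,0,0],[0,0,-5,0,0,0,0],[0,0,0,0,0,0,0],[0,0,0,0,0,0,0]]])

```text
clock: 11.75
position: [500.6, 230.2, 100.5]
tool_rot: [[0.461, -0.887, -0.0], [-0.887, -0.461, -0.0], [-0.0, 0.0, -1.0]]
wrist_force: [0.1, -0.3, -0.8]
finger_gap: 14.9
```

```bash
python3 - <<'E'
from h import *
st(); c,w=snap('wrist','w11');c,im=snap('side','s11')
a=cv2.resize(im[260:330,170:270],(800,560),interpolation=cv2.INTER_CUBIC);cv2.imwrite('pics/s11c.png',a)
cv2.imwrite('pics/w11c.png',cv2.resize(w[0:220,240:400],None,fx=2.7,fy=2.7,interpolation=cv2.INTER_CUBIC))
E
```

```text
11.75 [500.6 230.2 100.5] [[0.461, -0.887, -0.0], [-0.887, -0.461, -0.0], [-0.0, 0.0, -1.0]] 14.9 F [ 0.1 -0.3 -0.8]
```

View pics/w11c.png

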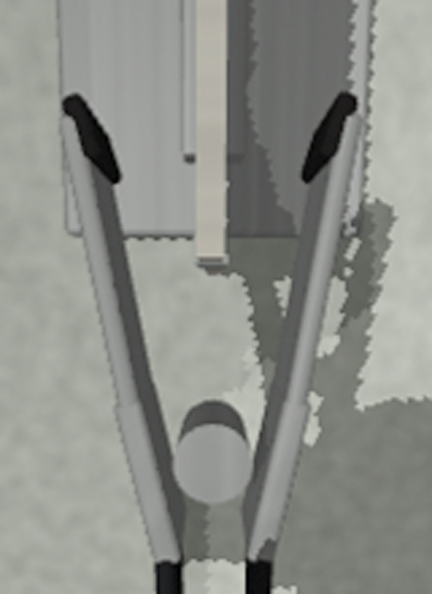

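View pics/s11c.png

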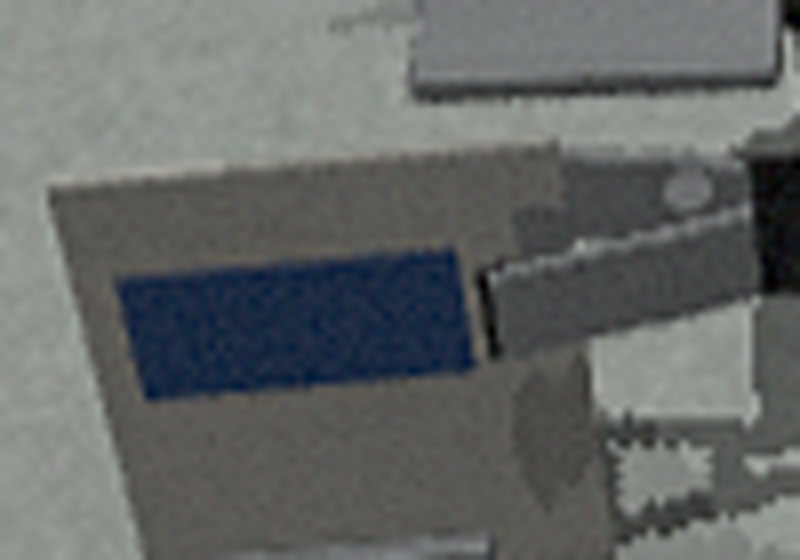

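```bash
python3 - <<'E'
from h import *
np.set_printoptions(precision=1,suppress=True)
c=loadc('w11');s=sense();R=np.array(s['tool_rot']);P=np.array(s['position'])
W=lambda x,y:(240+x/2.7,y/2.7)
e=onz('wrist',W(211,259),165,c);f=onz('wrist',W(211,5),165,c);d=R.T@(f-e)
print('edge tool',R.T@(e-P),'dir deg',np.degrees(np.arctan2(d[0],-d[1])),e)
zt=P[2]+42.5
pin=onz('wrist',W(213,463),zt,c);print('pin tool',R.T@(pin-P),pin)
l=R.T@(onz('wrist',W(71,100),zt,c)-P);r=R.T@(onz('wrist',W(349,100),zt,c)-P);print(l,r)
# inner tips
print(R.T@(onz('wrist',W(118,178),P[2]+12.5+30,c)-P),R.T@(onz('wrist',W(306,178),zt,c)-P))
g=np.array([e[0],e[1],130]);v=R.T@(g-pin);print('ahead',-v[1],'lat',v[0],'z',130-(P[2]+27.5))
E
```

```text
edge tool [  1.  -69.7 -64.6] dir deg 0.08309105895329452 [562.6 261.3 165. ]
pin tool [  1.1 -43.2 -42.5] [539.2 249.  143. ]
[-16.6 -89.3 -42.6] [ 18.2 -89.3 -42.6]
[-11.  -80.2 -42.6] [ 13.1 -80.2 -42.6]
ahead 26.458255893792337 lat -0.15327480577007382 z 2.016917199334941
```

Request:
carry_out(series=[[[0,0,0,0,0,0,0],[0,0,0,0,0,0,0],[0,0,0,0,0,0,0]]])

```text
clock: 12.15
position: [500.6, 230.2, 100.6]
tool_rot: [[0.461, -0.887, -0.0], [-0.887, -0.461, -0.0], [0.0, 0.0, -1.0]]
wrist_force: [0.3, -0.2, -0.9]
finger_gap: 15.0
```

```bash
python3 - <<'E'
from h import *
s=st(); print(np.abs(s['qd']).max())
a=cv2.imread('pics/side0.png')[265:365,165:235].astype(int);b=read_camera('side')[:,:,::-1][265:365,165:235].astype(int);print(np.abs(a-b).mean())
print(close_job())
E
```

```text
12.15 [500.6 230.2 100.6] [[0.461, -0.887, -0.0], [-0.887, -0.461, -0.0], [0.0, 0.0, -1.0]] 15.0 F [ 0.3 -0.2 -0.9]
0.09181297719015608
10.85847619047619
the job is handed in; nothing more can be done
None
```

I handed the job in at about 12 s. The arm is still holding the large clip, squeezed open around the guarded edge of the taller card, with nothing visibly touching the card.

**How it went:** The first grasp failed. The fingers closed over the top of the clip and moved it about 10 mm. Camera views showed the real fingertips about 22 mm short of the reported tool end. I lifted, measured the clip again and re-gripped lower at 40 N. Then I raised it over the counter, lowered it in front of the card and slid it onto the edge.

**Last checks:**

| Check | Measured | Needed |
|---|---|---|
| Edge ahead of the pin | about 26 mm | 8 to 42 mm |
| Edge off the middle line | about 0.2 mm | within 10 mm |
| Clip against the guard's level | about 2 mm low, using the text's 130 mm | within 20 mm |
| Clip against the card's line | about 0.1° | within 0.35 rad (20°) |
| Jaw tips apart | about 24 mm or more | over 18 mm |

The wrist force was about 1 N and the arm was still.

**Disagreements:**
- **Guard height:** by camera the guard sits at about 126.5 mm, not 130 mm; either is well within the limit.
- **Finger opening:** the gripper reads 15 mm, though the handles should stop at about 23 mm. The pictures show the jaws fully open.
- **Stand movement:** my before-and-after picture comparison of the stand was inconclusive. The mean difference was about 11 grey levels; the arm's new shadows and the jaw in that crop could explain it. However, the card's top corner measured within 1 mm before and after the approach.
- **Other objects:** I did not re-measure the other things on the counter. No move was planned to come near them.

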